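# Find the steel-cored specimen by weight and show it to the bench camera

### The arm

A 6-joint arm with a two-finger parallel gripper is mounted at the origin on the work surface. World frame = base frame: x ahead of the robot, y to its left, z up, the work surface at z = 0. Lengths are in m, angles in rad, forces in N, time in s.
With the tool pointing down it reaches from about 0.375 to 0.9 m from the base axis. Payload 3.1 kg.
Tool frame: the origin (TCP) lies on the centre line of the jaws, within the pads' length; the fingertips stand 11 mm ahead of it and the grasp point (between the pads) lies 8 mm behind it; x points along the fingers, y is the direction in which the jaws open and shut, and the axes are right-handed (so a half turn about x gives the same grasp; the last joint's range is limited). The gripper opens to 87 mm and grips with 3 to 60 N. Pads are 19 mm wide; open, the fingers measure 117 mm over their backs; the gripper's body (75 mm by 190 mm) begins 51 mm behind the grasp point.
Start: joints at [-1.3, 0.527, 1.433, -0, 1.181, -0.178], TCP at [0.272, -0.563, 0.234] pointing down, gripper open.
Joint ranges: [-3.08, 3.08], [-0.75, 2.2], [0.22, 2.44], [-1.43, 4.57], [0, 2.65], [-2.85, 2.85]. Speed limits (rad/s): [2.79, 2.79, 3.14, 3.14, 3.14, 3.14].

### API

Orientations are given as a unit quaternion [x, y, z, w].
In Python, from rig import robot, camera, camera_info gives the robot as it stands.
- The arm moves only by the shell command python3 -m inch 'ROWS' [FORCE]. ROWS is JSON, a list that holds one entry, the list of rows, each a list of 5 numbers: the shift along the tool's x, y, z in cm, then the turn about the tool's x in rad, then the opening, from 0 (shut) to 1 (fully open). A call has 1 to 8 rows; each row shifts and turns the pose as measured when the row begins, along the tool's axes as they then stand; what a row does not reach is not made up. A row lasts 1/12 s, in which the tool goes at most 41.7 mm and 7.16 degrees, less where a joint would pass 70% of its speed; a pose out of reach is approached as far as the arm can. A call with a gripper value outside its range is refused whole. The fingers move at their own pace and stop on an object; FORCE is the grip in N (left out, the last holds). Time passes only in rows, so rows that do not move let the fingers close. It gives the time, the measured TCP pose, the force and the opening at its end, in the units of the state.
- robot.get_obs(): the state, without advancing time (a new reading comes with each control period).
- camera(name): name is "scene" or "top" or "wrist"; returns the picture (400x640x3 uint8, red, green, blue); there is no depth.
- camera_info(name): a dict with "camera_matrix" (3x3 intrinsics, pixels), "rvec" (rotation vector, rad) and "tvec" (3), from world to camera coordinates, as OpenCV has them. Camera axes: x right, y down, z forward; pixel columns grow to the right and rows downward; lengths in m; the calibration is good to about 2 mm. A picture is of the moment at which its call begins: read the wrist's pose just before it. camera_info takes no time and is no camera call; for the wrist camera it gives the pose at the moment of the call.
- robot.hand_in(): hands the job in, once; it reports no verdict.
The state is a dict: "time": time; "q": joint angles; "joint_velocities": joint speeds; "joint_torque": joint torques, N m; "position": TCP position; "tool_rot": TCP orientation; "ft_force": force on the tool from outside, world axes, zero at the start; "moment": the same for the moment, N m; "grip_width": finger opening in m.
Only numpy, scipy, OpenCV 4.12 (cv2) and the standard library are available. Lean on these libraries where they do the work, as an engineer would, in place of code of your own. Each camera call takes 0.05 s, during which the arm holds its last target. There are 200 camera calls.

### The job

The two specimen mounts in the snap rack look the same, but one is heavier because its core is steel. Pull them out of the rack and judge by lifting each in turn which one is heavier; leave the lighter one standing on the white tray, let go of, and finish holding the heavier one still and upright in the gripper, squarely in front of the bench camera's lens: about 50 mm of air between lens and mount, and the middle of the mount's height level with the middle of the lens. Keep the mounts upright throughout and leave the jar, the steel reference block and the loupe where they are; the program ends while the gripper is holding the heavier mount.

Things in the scene. Friction and masses are not known exactly. Their poses are not given: they have to be found in the camera images.
- mount_a: One of two look-alike mounts: brown resin cylinder, 36 mm diameter, 65 mm tall, steel disc on top, groove 5 to 15 mm above the flat foot. Origin: centre of the foot, z up. Sealed core of steel or aluminium; 0.15 to 0.5 kg each, differing by over 0.12 kg. Starts in either rack socket, foot 4 mm above the bench. Grip from above across the diameter, upper 30 mm, 25 to 45 N.
- mount_b: One of two look-alike mounts: brown resin cylinder, 36 mm diameter, 65 mm tall, steel disc on top, groove 5 to 15 mm above the flat foot. Origin: centre of the foot, z up. Sealed core of steel or aluminium; 0.15 to 0.5 kg each, differing by over 0.12 kg. Starts in either rack socket, foot 4 mm above the bench. Grip from above across the diameter, upper 30 mm, 25 to 45 N.
- rack: Fixed aluminium snap rack, block 75 (x) by 180 (y) by 24 mm high; origin: centre of underside, z up. Round sockets 38.5 mm wide, 20 mm deep at y = +50 and -50 mm. Two sprung balls in each, 10 mm above its floor, sit in the mount's groove: a straight upward pull of about 7 N plus the weight frees it; 20 mm up it is out. A mount stands 45 mm proud of the rack.
- tray: Fixed shallow white plastic tray, 110 mm (x) by 160 mm (y), rim 12 mm high, walls 4 mm, inner floor about 4 mm above the bench; origin at the centre of its underside, z up. There is room on it for both mounts, for example at y = +35 and -35 mm.
- camera: Fixed bench camera on a post: base plate 100 x 100 mm, white body and black lens barrel 45 mm thick, lying level with its axis 130 mm above the bench, top at 153 mm. Origin: centre of the base plate's underside, z up. It looks along its own -x, towards the robot; the lens face is 83 mm in front (-x) of the origin.
- lens (a point): Centre of the camera's front lens face, 130 mm above the bench; axes as camera (the lens looks along -x of this frame). The axis of the presented mount belongs about 68 mm along -x from this point (50 mm of air plus the mount's 18 mm radius).
- jar: Bystander: amber glass jar with white cap, 52 mm diameter, 75 mm tall; origin: centre of the underside.
- ref_block: Bystander: round steel hardness reference block, 60 mm diameter, 14 mm tall; origin: centre of the underside.
- loupe: Bystander: small black and silver loupe standing upright, 36 mm diameter, 36 mm tall; origin: centre of the underside.
Not all that is in view belongs to the job. Leave any green, red or yellow look-alike of the mount_a alone.

How it is judged:
By the outcome, as a careful person would: the job done as asked, in the order asked, and still so for the second after the job is handed in, while the arm keeps its last pose, push and grip.
It also fails if it takes over 72 s, if anything falls off the work surface, if the arm or the gripper's body presses on something with over 40 N, if the wrist force passes 120 N, or if a joint passes its speed limit or range.

## Working session

There is one attempt and no reset: what is moved stays moved. The work goes in short steps, Python scripts to look and compute and a shell command to move; the robot and the scene stay as the last step left them, time stands still between calls to the robot, and variables do not carry over. Pictures are saved under pics/ and viewed, about 8 in all and at most 12, crops included, and the job is handed in when it is done.

```bash
ls; mkdir -p pics; python3 - <<'E'
from rig import robot,camera,camera_info
import cv2
for n in("scene","top"):
    cv2.imwrite(f"pics/{n}0.png",camera(n)[:,:,::-1]); i=camera_info(n); print(n,i)
print(robot.get_obs())
E
```

```text
pics
scene {'camera_matrix': array([[494.37163721,   0.        , 311.25661619],
       [  0.        , 494.37163721, 201.20788269],
       [  0.        ,   0.        ,   1.        ]]), 'rvec': array([ 2.24366428,  1.00249374, -0.39225581]), 'tvec': array([-0.36762082, -0.26050285,  1.52212718])}
top {'camera_matrix': array([[465.04985635,   0.        , 314.79166566],
       [  0.        , 465.04985635, 198.88619767],
       [  0.        ,   0.        ,   1.        ]]), 'rvec': array([ 2.21816189, -2.17575936,  0.0870219 ]), 'tvec': array([-0.04538276,  0.56548702,  1.1788767 ])}
{'time': 0.1, 'q': array([-1.29952530e+00,  5.28371020e-01,  1.43377582e+00,  1.10389846e-05,
        1.18141866e+00, -1.78483480e-01]), 'joint_velocities': array([ 0.00069761, -0.00080617, -0.0029892 , -0.00158007,  0.00045511,
       -0.00028186]), 'joint_torque': array([-5.95002057e-04, -4.40986705e+01, -1.77151233e+01,  6.34404039e-02,
        5.33677242e-02, -3.58709065e-05]), 'position': array([ 0.27157853, -0.56219708,  0.23267029]), 'tool_rot': array([-0.68927414, -0.15837081,  0.68933162, -0.15697696]), 'ft_force': array([ 0.12157793, -0.12097893, -0.91983529]), 'moment': array([-0.01024272, -0.03823714, -0.02985078]), 'grip_width': 0.0871904076273119}
```

View pics/top0.png

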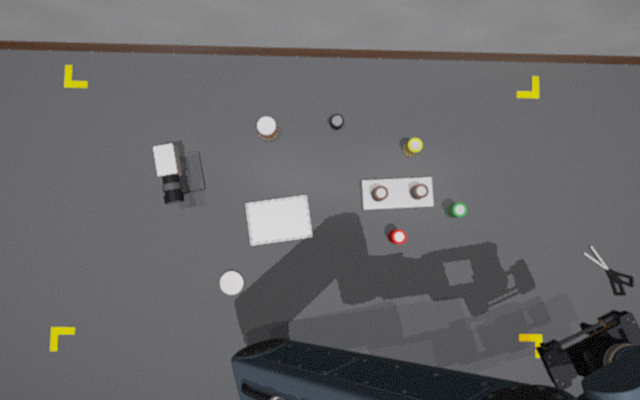

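View pics/scene0.png

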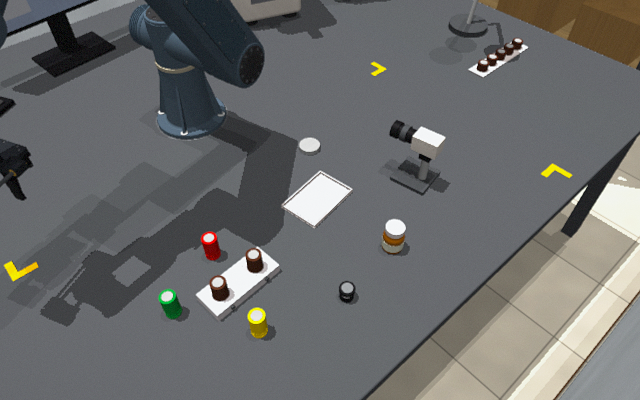

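The top view shows the mounts at about (380,193) and (420,191), the tray at (279,220) and the lens front near (173,203). The jar is at (266,126), the reference block at (232,283) and the loupe at (337,121). Red, green and yellow decoys stand around the rack. The scene view agrees.

```bash
cat >h.py <<'E'
import numpy as np,cv2
from rig import robot,camera,camera_info
from scipy.spatial.transform import Rotation as R
def px2w(n,uv,z,info=None):
    i=info or camera_info(n);Rm=cv2.Rodrigues(i['rvec'])[0];c=-Rm.T@i['tvec']
    d=Rm.T@np.linalg.solve(i['camera_matrix'],[*uv,1]);return c+d*(z-c[2])/d[2]
def w2px(n,p,info=None):
    i=info or camera_info(n);return cv2.projectPoints(np.float64([p]),i['rvec'],i['tvec'],i['camera_matrix'],None)[0].ravel()
def st():
    o=robot.get_obs();r=R.from_quat(o['tool_rot']);m=r.as_matrix();return o,m
def to(p,yaw=None):
    "shift (cm, tool axes) from the present TCP to p; turn about tool x that brings jaw axis y to world angle yaw (mod pi)"
    o,m=st();d=m.T@(np.array(p)-o['position'])*100
    y=np.arctan2(m[1,1],m[0,1]);t=None
    if yaw is not None:
        a=(yaw-y+np.pi/2)%np.pi-np.pi/2; t=-a  # tool x down: turn about x is opposite to world yaw
    print('t',round(o['time'],2),'pos',o['position'].round(4),'jawyaw',round(y,3),'tilt',m[:,0].round(3),'q6',o['q'][5].round(2),'F',o['ft_force'].round(2),'w',round(o['grip_width'],4));print('shift cm',d.round(2),'turn',t)
E
python3 - <<'E'
from h import *
a=cv2.imread('pics/top0.png');b=cv2.imread('pics/scene0.png')
for n,im,rois,zs in(('top',a,dict(rack=(355,170,440,215),tray=(240,190,318,250)),dict(rack=.024,tray=.012)),('scene',b,{},{})):
    g=cv2.cvtColor(im,cv2.COLOR_BGR2GRAY)
    for k,(x0,y0,x1,y1) in rois.items():
        m=(g[y0:y1,x0:x1]>150).astype('u1')
        c=max(cv2.findContours(m,0,2)[0],key=cv2.contourArea)+[x0,y0]
        w=np.array([px2w(n,p[0],zs[k])[:2] for p in c],'f4');print(k,cv2.minAreaRect(w))
for n,im,bx in (('top',a,[(371,184,390,203),(410,182,430,201)]),):
    for x0,y0,x1,y1 in bx: print(cv2.cvtColor(im,6)[y0:y1,x0:x1])
for k,uv,z in(('jar',(266,126),.075),('loupe',(337,121),.036),('red',(398,237),.065),('green',(459,210),.065),('yel',(415,146),.065),('ref',(232,283),.014),('lens',(173,203),.13)): print(k,px2w('top',uv,z).round(3))
A=cv2.resize(a[135:215,145:215],None,fx=8,fy=8,interpolation=2)[:600];B=cv2.resize(b[110:200,380:450],None,fx=3,fy=3)
cv2.imwrite('pics/c1.png',A)
E
```

```text
rack ((0.5855550169944763, -0.24642758071422577), (0.07687421143054962, 0.18238523602485657), 4.044499397277832)
tray ((0.5109599828720093, 0.05776920169591904), (0.112038753926754, 0.1618175208568573), 9.021032333374023)
[[192 189 182 177 172 178 178 179 185 196 202 202 205 204 203 205 203 204
  203]
 [185 180 178 179 177 172 172 162 163 167 174 178 188 199 204 205 204 203
  204]
 [176 177 178 176 169 157 150 139 126 126 129 137 154 174 193 202 206 205
  204]
 [176 179 170 158 147 127 116 118 124 135 139 129 122 129 157 184 201 204
  203]
 [178 166 150 127 110 109 117 144 168 181 185 178 158 129 123 154 188 202
  205]
 [173 150 119 100 102 116 155 184 198 203 203 200 189 162 128 124 169 196
  205]
 [154 119  91  91 107 136 183 201 205 205 204 205 200 189 157 123 149 189
  208]
 [138  94  82  99 119 162 195 206 206 203 202 203 203 201 175 132 135 186
  204]
 [115  84  77  97 125 169 198 206 203 204 202 201 202 201 181 139 129 176
  200]
 [110  79  81  97 125 167 197 204 205 204 203 204 203 202 184 141 125 171
  200]
 [123  80  78 101 120 162 193 206 208 204 203 203 206 198 173 133 13
[... 1762 characters left out ...]
204]
 [166 114  86  66  80  83  99 109 137 162 171 174 168 146 122 116 146 183
  202 204]
 [187 143  93  80  78  77  85  95 109 116 123 122 127 116 126 149 183 200
  205 207]
 [201 175 131  92  76  78  77  86  86  94 100 117 138 155 173 189 200 204
  207 205]
 [206 198 179 148 119 101  96  96 100 110 133 162 183 192 198 198 203 204
  204 205]
 [203 205 204 190 177 161 156 152 157 166 182 193 204 204 206 202 201 206
  205 205]
 [199 203 207 206 201 197 194 192 192 200 202 204 208 206 204 205 205 207
  205 204]]
jar [0.741 0.09  0.075]
loupe [ 0.766 -0.087  0.036]
red [ 0.473 -0.241  0.065]
green [ 0.543 -0.392  0.065]
yel [ 0.701 -0.282  0.065]
ref [0.348 0.172 0.014]
lens [0.543 0.296 0.13 ]
```

View pics/c1.png

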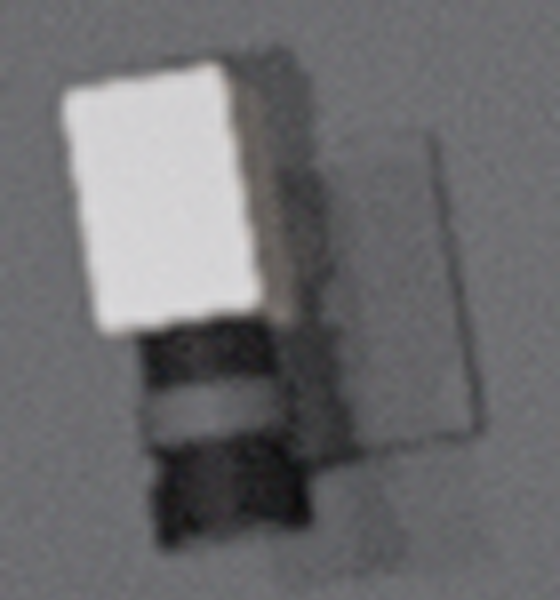

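The crop shows the camera body's top edges running (65,95)→(100,330) and (225,68)→(262,308). The lens front edge runs (155,548)–(310,525), and the base plate's right edge (430,130)–(485,432).

```bash
python3 - <<'E'
from h import *
f=lambda x,y:(145+x/8-.44,135+y/8-.44)
P=lambda uv,z:px2w('top',uv,z)[:2]
for a,b,z in(((65,95),(100,330),.153),((225,68),(262,308),.153),((430,130),(485,432),.01),((310,525),(155,548),.13)):
    A,B=P(f(*a),z),P(f(*b),z);d=A-B;print(A.round(4),B.round(4),'dir deg',np.degrees(np.arctan2(d[1],d[0])).round(1),'len',np.hypot(*d).round(4))
print('lens',P(f(232,536),.13))
for uv in((380.7,192.8),(420.9,191)):print('mount',P(uv,.069))
# scene check
b=cv2.imread('pics/scene0.png')
for p in((.582,-.1965,.069),(.589,-.2963,.069),(.511,.058,.004),(.543,.296,.13)):print(p,w2px('scene',p).round(1))
i=camera_info('scene')
to([.582,-.1965,.16],1.64)
cv2.imwrite('pics/c2.png',np.hstack([cv2.resize(b[240:305,200:270],(350,325)),cv2.resize(b[115:180,375:445],(350,325))]))
E
```

```text
[0.6705 0.3405] [0.6032 0.3279] dir deg 10.6 len 0.0684
[0.6793 0.2953] [0.6105 0.2822] dir deg 10.8 len 0.07
[0.6859 0.2703] [0.5879 0.2492] dir deg 12.1 len 0.1002
[0.5501 0.2725] [0.5425 0.3169] dir deg -80.4 len 0.0451
lens [0.54645967 0.29486184]
mount [ 0.5813441  -0.19633664]
mount [ 0.58781521 -0.29608399]
(0.582, -0.1965, 0.069) [253.2 253.7]
(0.589, -0.2963, 0.069) [217.5 281.6]
(0.511, 0.058, 0.004) [317.1 198. ]
(0.543, 0.296, 0.13) [393.4 126.5]
t 0.1 pos [ 0.2716 -0.5622  0.2327] jawyaw -1.121 tilt [-0.001  0.002 -1.   ] q6 -0.18 F [ 0.12 -0.12 -0.92] w 0.0872
shift cm [  7.32 -19.42 -43.85] turn 0.38054697802772974
```

View pics/c2.png

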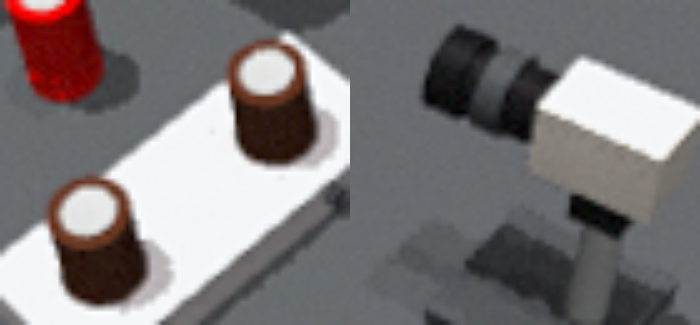

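The scene view agrees with the top-view positions: mount tops project to (253,254) and (217,282), and the lens to (393,127). I'm moving now.

```bash
python3 -m inch '[[[0,-1.6,-3.6,0,1],[0,-1.6,-3.6,0,1],[0,-1.6,-3.6,0,1],[0,-1.6,-3.6,0,1],[0,-1.6,-3.6,0,1],[0,-1.6,-3.6,0,1],[0,-1.6,-3.6,0,1],[0,-1.6,-3.6,0,1]]]' 30; python3 -c "
from h import *
to([.582,-.1965,.16],1.64)"
```

```text
time: 0.77
position: [0.4769, -0.3211, 0.2278]
tool_rot: [-0.689, -0.153, 0.692, -0.151]
ft_force: [-0.1, -0.9, -0.5]
grip_width: 0.0868
t 0.77 pos [ 0.4769 -0.3211  0.2278] jawyaw -1.138 tilt [-0.005  0.002 -1.   ] q6 0.35 F [-0.14 -0.9  -0.49] w 0.0868
shift cm [  6.75  -6.88 -14.79] turn 0.3634327482944091
```

```bash
python3 -m inch '[[[1,-1.6,-3.5,0,1],[1,-1.6,-3.5,0,1],[1,-1.6,-3.5,0,1],[1,-1.6,-3.5,0,1],[0,0,0,0.12,1],[0,0,0,0.12,1],[0,0,0,0.12,1],[0,0,0,0,1]]]'; python3 -c "
from h import *
to([.5815,-.1965,.125],1.64)"
```

```text
time: 1.43
position: [0.5852, -0.1859, 0.1821]
tool_rot: [-0.704, -0.027, 0.71, -0.023]
ft_force: [0.1, -0.0, -0.3]
grip_width: 0.0867
t 1.43 pos [ 0.5852 -0.1859  0.1821] jawyaw -1.5 tilt [-0.008  0.006 -1.   ] q6 1.01 F [ 0.12 -0.03 -0.28] w 0.0867
shift cm [5.7  1.07 0.39] turn 0.0015022779150841714
```

```bash
python3 -m inch '[[[2.8,0.5,0.2,0,1],[2.8,0.5,0.2,0,1],[0,0,0,0,1],[0,0,0,0,1]]]'; python3 -c "
from h import *
to([.5815,-.1965,.047],1.64)
cv2.imwrite('pics/w1.png',camera('wrist')[:,:,::-1])
for p in((.5815,-.1964,.069),(.588,-.296,.069)):print(w2px('wrist',p))"
```

```text
time: 1.77
position: [0.5824, -0.1961, 0.1255]
tool_rot: [-0.704, -0.031, 0.709, -0.027]
ft_force: [-0.6, -0.4, 0.4]
grip_width: 0.087
t 1.77 pos [ 0.5824 -0.1961  0.1255] jawyaw -1.488 tilt [-0.006  0.005 -1.   ] q6 0.98 F [-0.6  -0.43  0.39] w 0.087
shift cm [7.85 0.07 0.05] turn 0.013578504236430256
[320.36004461 214.00416622]
[452.10627618 216.28779809]
```

View pics/w1.png

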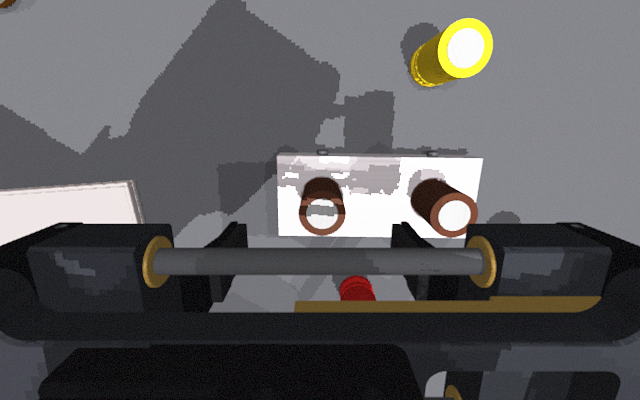

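The wrist view shows the mount disc at (322,215), against a prediction of (320,214), centred between the fingers. Descending.

```bash
python3 -m inch '[[[2.6,0.02,0,0,1],[2.6,0.02,0,0,1],[2.2,0,0,0,1],[0.3,0,0,0,1],[0,0,0,0,1]]]'; python3 -c "
from h import *
to([.5815,-.1965,.047],1.64)"
```

```text
time: 2.23
position: [0.5876, -0.1994, 0.055]
tool_rot: [0.709, 0.03, -0.704, 0.032]
ft_force: [-0.1, 0.3, -0.2]
grip_width: 0.0869
t 2.23 pos [ 0.5876 -0.1994  0.055 ] jawyaw -1.484 tilt [ 0.007 -0.002 -1.   ] q6 0.97 F [-0.13  0.32 -0.17] w 0.0869
shift cm [ 0.79 -0.34  0.59] turn 0.01774153381400101
```

```bash
python3 -m inch '[[[0.4,-0.3,0.6,0,1],[0.5,0,0,0,1],[0,0,0,0,1]]]'; python3 -c "
from h import *
to([.5815,-.1965,.047],1.64)"
```

```text
time: 2.48
position: [0.5833, -0.1979, 0.0498]
tool_rot: [0.711, 0.029, -0.702, 0.033]
ft_force: [0.9, 0.1, 0.5]
grip_width: 0.0869
t 2.48 pos [ 0.5833 -0.1979  0.0498] jawyaw -1.483 tilt [ 0.013 -0.005 -1.   ] q6 0.97 F [0.87 0.11 0.52] w 0.0869
shift cm [ 0.27 -0.15  0.17] turn 0.018891353627198626
```

```bash
python3 -m inch '[[[0.3,-0.15,0.2,0,1],[0,0,0,0,0.35],[0,0,0,0,0.35]]]'; python3 -c "
from h import *
to([.5815,-.1965,.047],1.64)"
```

```text
time: 2.73
position: [0.5823, -0.197, 0.0491]
tool_rot: [0.712, 0.028, -0.701, 0.034]
ft_force: [0.1, -0.3, -0.2]
grip_width: 0.08
t 2.73 pos [ 0.5823 -0.197   0.0491] jawyaw -1.482 tilt [ 0.017 -0.007 -1.   ] q6 0.97 F [ 0.09 -0.29 -0.24] w 0.08
shift cm [ 0.21 -0.06  0.08] turn 0.01912591890650539
```

```bash
python3 -m inch '[[[0.2,0,0.1,0,0],[0,0,0,0,0],[0,0,0,0,0],[0,0,0,0,0],[0,0,0,0,0],[0,0,0,0,0],[0,0,0,0,0],[0,0,0,0,0]]]' 35; python3 -c "
from h import *
to([.5815,-.1965,.047],1.64)"
```

```text
time: 3.4
position: [0.582, -0.1976, 0.0477]
tool_rot: [0.713, 0.028, -0.7, 0.035]
ft_force: [-0.8, -0.5, 0.2]
grip_width: 0.0343
t 3.4 pos [ 0.582  -0.1976  0.0477] jawyaw -1.482 tilt [ 0.018 -0.008 -1.   ] q6 0.97 F [-0.76 -0.46  0.15] w 0.0343
shift cm [ 0.07 -0.12  0.04] turn 0.019365917686880785
```

```bash
python3 -m inch '[[[-0.6,0,0,0,0],[-0.8,0,0,0,0],[-0.8,0,0,0,0],[-1,0,0,0,0],[-1,0,0,0,0],[-1,0,0,0,0],[0,0,0,0,0],[0,0,0,0,0]]]'; python3 -c "
from h import *
to([.5815,-.1965,.12],1.64)"
```

```text
time: 4.07
position: [0.5788, -0.1959, 0.103]
tool_rot: [0.711, 0.029, -0.702, 0.034]
ft_force: [0.2, -0.4, -4.8]
grip_width: 0.0342
t 4.07 pos [ 0.5788 -0.1959  0.103 ] jawyaw -1.482 tilt [ 0.014 -0.006 -1.   ] q6 0.97 F [ 0.2  -0.44 -4.78] w 0.0342
shift cm [-1.69  0.1  -0.29] turn 0.01951942079566571
```

```bash
python3 -m inch '[[[-1.5,0,0,0,0],[-1.5,0,0,0,0],[-0.7,0,0,0,0],[0,0,0,0,0],[0,0,0,0,0],[0,0,0,0,0]]]'; python3 -c "
from h import *
F=[]
for k in range(14):
    im=camera('scene'); F.append(robot.get_obs()['ft_force'])
F=np.array(F)[2:];print(F.mean(0),F.std(0))
cv2.imwrite('pics/s1.png',im[100:350,150:450,::-1])
u=np.array([-np.sin(.157),np.cos(.157)]);
for s in(1,-1):print(s,np.array([.511,.058])+s*.035*u)
to([.5055,.0926,.15],1.76)"
```

```text
time: 4.57
position: [0.5759, -0.1943, 0.1405]
tool_rot: [0.71, 0.03, -0.703, 0.033]
ft_force: [0.4, 0.4, -3.9]
grip_width: 0.0341
[ 0.0601449  -0.00750076 -4.55369231] [0.51759859 0.46980797 0.48513547]
1 [0.50552755 0.09256953]
-1 [0.51647245 0.02343047]
t 5.27 pos [ 0.5761 -0.1944  0.1409] jawyaw -1.482 tilt [ 0.01  -0.004 -1.   ] q6 0.97 F [ 0.86 -0.3  -4.69] w 0.0345
shift cm [ -1.08 -29.21   4.48] turn -0.10040186428127384
```

View pics/s1.png

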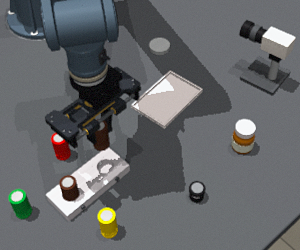

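The crop shows the mount out of its socket, held upright above the rack, with the second mount still in place. It weighs about 4.5 N (0.45 kg). Moving it to the far slot on the tray.

```bash
python3 -m inch '[[[0,-2,0.4,0,0],[0,-3.2,0.5,0,0],[0,-3.5,0.5,0,0],[0,-3.5,0.5,0,0],[0,-3.5,0.5,0,0],[0,-3.5,0.5,0,0],[0,-3.2,0.5,0,0],[0,-2,0.3,0,0]]]'; python3 -c "
from h import *
to([.5055,.0926,.1],1.76)"
```

```text
time: 5.93
position: [0.5217, 0.0455, 0.1394]
tool_rot: [0.714, 0.023, -0.699, 0.031]
ft_force: [-0.9, 0.5, -4.8]
grip_width: 0.0341
t 5.93 pos [0.5217 0.0455 0.1394] jawyaw -1.495 tilt [ 0.023 -0.011 -1.   ] q6 1.38 F [-0.86  0.5  -4.83] w 0.0341
shift cm [ 3.85 -4.87  1.34] turn -0.11304386039775505
```

```bash
python3 -m inch '[[[0,-2.4,0.6,0,0],[0.8,-1.8,0.4,0,0],[1.2,-0.4,0.2,0,0],[1,0,0,0,0],[0,0,0,0,0],[0,0,0,0,0]]]'; python3 -c "
from h import *
to([.5055,.0926,.053],1.76)"
```

```text
time: 6.43
position: [0.5058, 0.0981, 0.1096]
tool_rot: [0.716, 0.026, -0.697, 0.034]
ft_force: [0.1, 0.3, -4.3]
grip_width: 0.0344
t 6.43 pos [0.5058 0.0981 0.1096] jawyaw -1.486 tilt [ 0.027 -0.01  -1.   ] q6 1.48 F [ 0.15  0.3  -4.27] w 0.0344
shift cm [5.67 0.48 0.22] turn -0.10486881282315164
```

```bash
python3 -m inch '[[[1.5,0.3,0.1,0,0],[1.8,0.2,0.1,0,0],[1.2,0,0,0,0],[0.3,0,0,0,0],[0,0,0,0,0]]]'; python3 -c "
from h import *
to([.5055,.0926,.048],1.76)"
```

```text
time: 6.85
position: [0.5122, 0.0882, 0.0629]
tool_rot: [0.719, 0.024, -0.693, 0.032]
ft_force: [-0.1, -0.0, -4.7]
grip_width: 0.0343
t 6.85 pos [0.5122 0.0882 0.0629] jawyaw -1.492 tilt [ 0.037 -0.011 -0.999] q6 1.47 F [-0.11 -0.03 -4.72] w 0.0343
shift cm [ 1.45 -0.51  0.68] turn -0.11047507617900187
```

```bash
python3 -m inch '[[[0.5,-0.2,0.3,0,0],[0.4,0,0,0,0],[0.3,0,0,0,0],[0.2,0,0,0,0],[0,0,0,0,0]]]'; python3 -c "
from h import *
to([.5055,.0926,.048],1.76)"
```

```text
time: 7.27
position: [0.5123, 0.0885, 0.0501]
tool_rot: [0.721, 0.023, -0.691, 0.032]
ft_force: [0.5, -0.5, -5.3]
grip_width: 0.0343
t 7.27 pos [0.5123 0.0885 0.0501] jawyaw -1.494 tilt [ 0.043 -0.011 -0.999] q6 1.47 F [ 0.54 -0.54 -5.28] w 0.0343
shift cm [ 0.18 -0.46  0.66] turn -0.1127358874124198
```

```bash
python3 -m inch '[[[0.2,0,0,0,0],[0.15,0,0,0,0],[0,0,0,0,0]]]'; python3 -c "
from h import *
to([.5055,.0926,.048],1.76)"
```

```text
time: 7.52
position: [0.513, 0.0887, 0.0482]
tool_rot: [0.722, 0.023, -0.691, 0.032]
ft_force: [-1.1, 0.1, -4.7]
grip_width: 0.0347
t 7.52 pos [0.513  0.0887 0.0482] jawyaw -1.494 tilt [ 0.045 -0.012 -0.999] q6 1.47 F [-1.14  0.15 -4.72] w 0.0347
shift cm [-0.02 -0.45  0.72] turn -0.11199092578445491
```

```bash
python3 -m inch '[[[0.15,0,0,0,0],[0.15,0,0,0,0],[0,0,0,0,0]]]';python3 -m inch '[[[0.15,0,0,0,0],[0,0,0,0,0]]]'
```

```text
time: 7.77
position: [0.5135, 0.0888, 0.0483]
tool_rot: [0.723, 0.023, -0.69, 0.032]
ft_force: [-0.7, 0.1, -4.9]
grip_width: 0.0344
time: 7.93
position: [0.5141, 0.0889, 0.048]
tool_rot: [0.723, 0.023, -0.689, 0.033]
ft_force: [-0.9, -0.2, -3.2]
grip_width: 0.0348
```

```bash
python3 -m inch '[[[0.3,0,0,0,0],[0,0,0,0,0]]]';python3 -m inch '[[[0.3,0,0,0,0],[0,0,0,0,0]]]'
```

```text
time: 8.1
position: [0.5163, 0.0888, 0.0479]
tool_rot: [0.725, 0.023, -0.687, 0.033]
ft_force: [0.1, 0.2, -4.0]
grip_width: 0.0344
time: 8.27
position: [0.5178, 0.0887, 0.0477]
tool_rot: [0.727, 0.023, -0.686, 0.033]
ft_force: [-0.7, -0.2, -4.0]
grip_width: 0.0344
```

```bash
python3 -c "
from h import *
print(robot.get_obs()['q'].round(4))"; python3 -m inch '[[[-0.3,0,0,0,0],[-0.3,0,0,0,0],[-0.3,0,0,0,0],[-0.3,0,0,0,0],[-0.3,0,0,0,0],[-0.3,0,0,0,0]]]'; python3 -c "
from h import *
print(robot.get_obs()['q'].round(4))
to([.511,.0886,.048],1.76)"; python3 -m inch '[[[0,0,0.5,0,0],[0,0,0.5,0,0],[0,0,0,0,0]]]'; python3 -c "
from h import *
print(robot.get_obs()['q'].round(4))
to([.511,.0886,.048],1.76)"
```

```text
[-0.0374  0.684   1.8625 -0.0198  0.5359  1.4718]
time: 8.77
position: [0.5159, 0.089, 0.0637]
tool_rot: [0.726, 0.023, -0.687, 0.033]
ft_force: [-0.2, -0.0, -3.8]
grip_width: 0.0346
[-0.037   0.6527  1.8583 -0.0184  0.5751  1.4707]
t 8.77 pos [0.5159 0.089  0.0637] jawyaw -1.493 tilt [ 0.055 -0.012 -0.998] q6 1.47 F [-0.19 -0.04 -3.75] w 0.0346
shift cm [ 1.54 -0.02  0.58] turn -0.11135651098930044
time: 9.02
position: [0.5052, 0.0882, 0.0636]
tool_rot: [0.726, 0.023, -0.687, 0.033]
ft_force: [-1.2, -0.0, -4.8]
grip_width: 0.0342
[-0.0395  0.6455  1.8855 -0.0187  0.5545  1.4685]
t 9.02 pos [0.5052 0.0882 0.0636] jawyaw -1.493 tilt [ 0.056 -0.012 -0.998] q6 1.47 F [-1.2  -0.03 -4.78] w 0.0342
shift cm [ 1.58 -0.02 -0.49] turn -0.11130631152949277
```

```bash
python3 -m inch '[[[-0.15,0,-0.12,0,0],[-0.15,0,-0.12,0,0],[-0.15,0,-0.12,0,0],[-0.15,0,-0.12,0,0],[-0.15,0,-0.12,0,0],[-0.15,0,-0.12,0,0],[-0.15,0,-0.12,0,0],[-0.15,0,-0.12,0,0]]]'; python3 -c "
from h import *
print(robot.get_obs()['q'].round(4))
to([.511,.0886,.048],1.76)"
```

```text
time: 9.68
position: [0.5143, 0.0892, 0.0768]
tool_rot: [0.725, 0.023, -0.687, 0.033]
ft_force: [-0.4, 0.4, -4.4]
grip_width: 0.0344
[-0.0369  0.6268  1.856  -0.0176  0.6037  1.4699]
t 9.68 pos [0.5143 0.0892 0.0768] jawyaw -1.493 tilt [ 0.055 -0.012 -0.998] q6 1.47 F [-0.39  0.38 -4.37] w 0.0344
shift cm [ 2.86 -0.02  0.49] turn -0.1113883855317166
```

```bash
python3 -m inch '[[[0.4,0,0,0,0],[0.4,0,0,0,0],[0.4,0,0,0,0],[0.4,0,0,0,0]]]'; python3 -c "
from h import *
print(robot.get_obs()['q'].round(4))
to([.511,.0886,.048],1.76)"; python3 -m inch '[[[1.0,0,0,0,0],[0,0,0,0,0]]]'; python3 -c "
from h import *
print(robot.get_obs()['q'].round(4))
to([.511,.0886,.048],1.76)"
```

```text
time: 10.02
position: [0.5168, 0.089, 0.0608]
tool_rot: [0.727, 0.023, -0.686, 0.033]
ft_force: [0.6, -0.3, -5.2]
grip_width: 0.0344
[-0.0371  0.6582  1.8596 -0.0186  0.5652  1.4708]
t 10.02 pos [0.5168 0.089  0.0608] jawyaw -1.493 tilt [ 0.058 -0.012 -0.998] q6 1.47 F [ 0.6  -0.3  -5.18] w 0.0344
shift cm [ 1.25 -0.03  0.65] turn -0.11131405335630262
time: 10.18
position: [0.5167, 0.0888, 0.0488]
tool_rot: [0.726, 0.023, -0.687, 0.033]
ft_force: [-1.2, -0.9, -5.4]
grip_width: 0.0345
[-0.0374  0.6816  1.8629 -0.0193  0.5406  1.4714]
t 10.18 pos [0.5167 0.0888 0.0488] jawyaw -1.493 tilt [ 0.056 -0.012 -0.998] q6 1.47 F [-1.18 -0.88 -5.41] w 0.0345
shift cm [ 0.05 -0.02  0.57] turn -0.11140003052229819
```

```bash
python3 -m inch '[[[0.5,0,0,0,0]]]'; python3 -c "
from h import *
print(robot.get_obs()['q'].round(4))
for n in('scene','wrist'): cv2.imwrite('pics/'+n+'2.png',camera(n)[:,:,::-1])
s=cv2.imread('pics/scene2.png');w=cv2.imread('pics/wrist2.png')
cv2.imwrite('pics/c3.png',np.hstack([cv2.resize(s[130:230,270:370],(400,400),interpolation=2),cv2.resize(w[100:300,220:420],(400,400))]))
to([.511,.0886,.048],1.76)"
```

```text
time: 10.27
position: [0.518, 0.0887, 0.0453]
tool_rot: [0.727, 0.022, -0.686, 0.033]
ft_force: [-7.8, 0.1, 51.6]
grip_width: 0.0342
[-0.0376  0.6887  1.8626 -0.0198  0.5312  1.4719]
t 10.37 pos [0.518  0.0887 0.0452] jawyaw -1.493 tilt [ 0.059 -0.012 -0.998] q6 1.47 F [-0.85  0.49  8.75] w 0.0345
shift cm [-0.32 -0.04  0.68] turn -0.11169973374683106
```

View pics/c3.png

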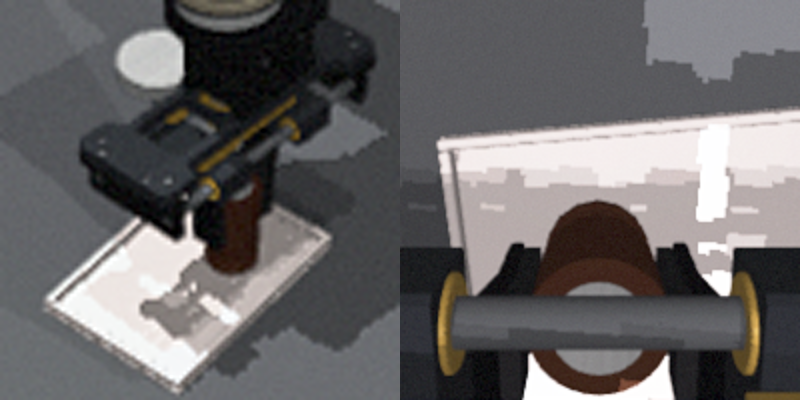

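The crop shows the mount's foot on the tray floor, well inside the rim, with 9 N of contact. Releasing.

```bash
python3 -m inch '[[[0,0,0,0,0.9],[0,0,0,0,0.9],[0,0,0,0,0.9],[0,0,0,0,0.9],[0,0,0,0,0.9]]]'; python3 -m inch '[[[-2,0,0,0,0.9],[-3,0,0,0,0.9],[-3,0,0,0,0.9],[-2,0,0,0,0.9],[0,0,0,0,0.9]]]';python3 -c "
from h import *
to([.588,-.296,.13],1.64)"
```

```text
time: 10.78
position: [0.5206, 0.0886, 0.0467]
tool_rot: [0.729, 0.022, -0.683, 0.033]
ft_force: [0.8, 0.2, 0.1]
grip_width: 0.0592
time: 11.2
position: [0.5128, 0.0897, 0.1473]
tool_rot: [0.727, 0.022, -0.686, 0.032]
ft_force: [0.7, -0.5, -0.4]
grip_width: 0.0778
t 11.2 pos [0.5128 0.0897 0.1473] jawyaw -1.494 tilt [ 0.058 -0.012 -0.998] q6 1.47 F [ 0.68 -0.49 -0.42] w 0.0778
shift cm [ 2.63 39.01 -4.38] turn 0.007974409706430485
```

```bash
python3 -m inch '[[[0,3.5,-0.4,0,1],[0,4,-0.4,0,1],[0,4,-0.4,0,1],[0,4,-0.4,0,1],[0,4,-0.4,0,1],[0,4,-0.4,0,1],[0,4,-0.4,0,1],[0,4,-0.4,0,1]]]'; python3 -c "
from h import *
to([.588,-.296,.13],1.64)"
```

```text
time: 11.87
position: [0.5689, -0.2236, 0.1492]
tool_rot: [0.725, 0.03, -0.687, 0.036]
ft_force: [1.6, 0.7, 0.3]
grip_width: 0.0872
t 11.87 pos [ 0.5689 -0.2236  0.1492] jawyaw -1.478 tilt [ 0.053 -0.006 -0.999] q6 0.89 F [1.61 0.67 0.32] w 0.0872
shift cm [ 2.06  7.36 -1.12] turn 0.0240444603803196
```

```bash
python3 -m inch '[[[0.7,3.7,-0.5,0,1],[1,3.6,-0.4,0,1],[0.2,0,0,0,1],[0,0,0,0,1]]]'; python3 -c "
from h import *
to([.588,-.296,.047],1.64)"
```

```text
time: 12.2
position: [0.5864, -0.3105, 0.1265]
tool_rot: [0.726, 0.025, -0.687, 0.034]
ft_force: [-0.9, 0.6, -0.8]
grip_width: 0.087
t 12.2 pos [ 0.5864 -0.3105  0.1265] jawyaw -1.488 tilt [ 0.055 -0.01  -0.998] q6 0.8 F [-0.89  0.6  -0.83] w 0.087
shift cm [ 7.93 -1.54  0.15] turn 0.013737896281756257
```

```bash
python3 -m inch '[[[2,-1.2,0.1,0,1],[2.4,-0.3,0.1,0,1],[2,0,0.1,0,1],[0,0,0,0,1]]]'; python3 -c "
from h import *
to([.588,-.296,.047],1.64)"
```

```text
time: 12.53
position: [0.5845, -0.2944, 0.0583]
tool_rot: [0.725, 0.025, -0.687, 0.033]
ft_force: [-0.1, 0.9, 0.0]
grip_width: 0.0868
t 12.53 pos [ 0.5845 -0.2944  0.0583] jawyaw -1.489 tilt [ 0.054 -0.009 -0.999] q6 0.82 F [-0.12  0.94  0.04] w 0.0868
shift cm [ 1.15  0.17 -0.28] turn 0.012728835515031456
```

```bash
python3 -m inch '[[[1,0.15,-0.25,0,1],[0,0,0,0,1],[0,0,0,0,0.5]]]'; python3 -c "
from h import *
to([.588,-.296,.047],1.64)"
```

```text
time: 12.78
position: [0.5874, -0.2926, 0.0473]
tool_rot: [0.724, 0.027, -0.688, 0.033]
ft_force: [-0.1, -0.2, 0.7]
grip_width: 0.0845
t 12.78 pos [ 0.5874 -0.2926  0.0473] jawyaw -1.486 tilt [ 0.051 -0.007 -0.999] q6 0.82 F [-0.12 -0.2   0.66] w 0.0845
shift cm [ 0.04  0.34 -0.03] turn 0.015570344844637596
```

```bash
python3 -m inch '[[[0,0.4,0,0,0.5],[0,0,0,0,0.5]]]'; python3 -c "
from h import *
to([.588,-.296,.047],1.64)"; python3 -m inch '[[[0,0,0,0,0],[0,0,0,0,0],[0,0,0,0,0],[0,0,0,0,0],[0,0,0,0,0],[0,0,0,0,0],[0,0,0,0,0],[0,0,0,0,0]]]' 35; python3 -c "
from h import *
to([.588,-.296,.107],1.64)"
```

```text
time: 12.95
position: [0.5888, -0.2967, 0.0489]
tool_rot: [0.725, 0.027, -0.688, 0.034]
ft_force: [0.1, -0.3, 0.3]
grip_width: 0.0746
t 12.95 pos [ 0.5888 -0.2967  0.0489] jawyaw -1.485 tilt [ 0.053 -0.008 -0.999] q6 0.81 F [ 0.07 -0.28  0.29] w 0.0746
shift cm [ 0.19 -0.08  0.08] turn 0.016788003136756657
time: 13.62
position: [0.5903, -0.2984, 0.0526]
tool_rot: [0.726, 0.025, -0.686, 0.035]
ft_force: [-0.2, 0.4, 0.5]
grip_width: 0.0352
t 13.62 pos [ 0.5903 -0.2984  0.0526] jawyaw -1.486 tilt [ 0.058 -0.012 -0.998] q6 0.81 F [-0.17  0.43  0.55] w 0.0352
shift cm [-5.45 -0.17 -0.1 ] turn 0.015743291427734007
```

```bash
python3 -m inch '[[[-0.6,0,0,0,0],[-0.8,0,0,0,0],[-1,0,-0.05,0,0],[-1,0,-0.05,0,0],[-1.5,0,-0.05,0,0],[-2,0,0,0,0],[-2,0,0,0,0],[0,0,0,0,0]]]'; python3 -c "
from h import *
F=[]
for k in range(14):
    im=camera('scene'); F.append(robot.get_obs()['ft_force'])
F=np.array(F)[3:];print(F.mean(0),F.std(0))
cv2.imwrite('pics/s3.png',np.hstack([cv2.resize(im[190:330,150:290],(400,400),interpolation=2),cv2.resize(im[130:230,270:370],(400,400),interpolation=2)])[:,:,::-1])
to([.5165,.0234,.14],1.64)"
```

```text
time: 14.28
position: [0.5843, -0.2958, 0.1472]
tool_rot: [0.725, 0.027, -0.688, 0.034]
ft_force: [0.8, -0.1, -1.4]
grip_width: 0.0346
[ 0.20820749  0.04211269 -1.97091508] [0.48240997 0.63359436 0.47606683]
t 14.98 pos [ 0.5824 -0.2943  0.1413] jawyaw -1.485 tilt [ 0.045 -0.003 -0.999] q6 0.82 F [ 0.06  0.69 -1.05] w 0.0343
shift cm [ -0.26 -32.22   3.85] turn 0.016191022923166543
```

View pics/s3.png

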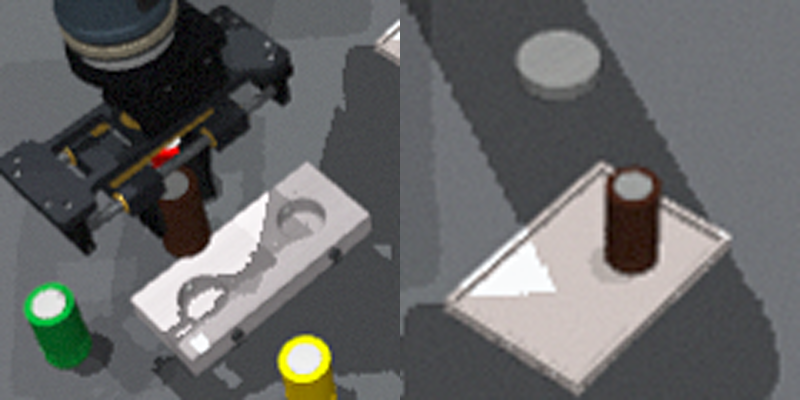

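The crop shows both sockets empty, the second mount held upright and the first standing on the tray. The second weighs about 2 N against 4.5 N, so mount 1 is the heavy one. I'm placing the light one at tray y ≈ -45 mm.

```bash
python3 -m inch '[[[0,-2.5,0.3,0,0],[0,-3.6,0.4,0,0],[0,-4,0.4,0,0],[0,-4,0.4,0,0],[0,-4,0.4,0,0],[0,-4,0.4,0,0],[0,-3.5,0.4,0,0],[0,-2,0.2,0,0]]]'; python3 -c "
from h import *
to([.518,.0136,.1],1.64)
im=camera('top');g=cv2.cvtColor(im,7)
cv2.imwrite('pics/t4.png',cv2.resize(im[170:260,235:325],(540,540),interpolation=2)[:,:,::-1])"
```

```text
time: 15.65
position: [0.5329, -0.0216, 0.1369]
tool_rot: [0.726, 0.021, -0.687, 0.031]
ft_force: [-0.5, -0.2, -3.0]
grip_width: 0.034
t 15.65 pos [ 0.5329 -0.0216  0.1369] jawyaw -1.499 tilt [ 0.056 -0.012 -0.998] q6 1.24 F [-0.49 -0.17 -3.02] w 0.034
shift cm [ 3.55 -3.68  1.44] turn 0.002928975608010198
```

```bash
python3 -m inch '[[[0.6,-2,0.7,0,0],[1.2,-1.4,0.6,0,0],[1.5,-0.2,0.1,0,0],[0,0,0,0,0],[0,0,0,0,0]]]'; python3 -c "
from h import *
to([.518,.0136,.06],1.64)"
```

```text
time: 16.12
position: [0.5186, 0.0198, 0.104]
tool_rot: [0.728, 0.024, -0.685, 0.033]
ft_force: [-0.1, -0.2, -1.9]
grip_width: 0.0347
t 16.12 pos [0.5186 0.0198 0.104 ] jawyaw -1.49 tilt [ 0.061 -0.011 -0.998] q6 1.31 F [-0.12 -0.22 -1.89] w 0.0347
shift cm [4.4  0.54 0.37] turn 0.0112397135508564
```

View pics/t4.png

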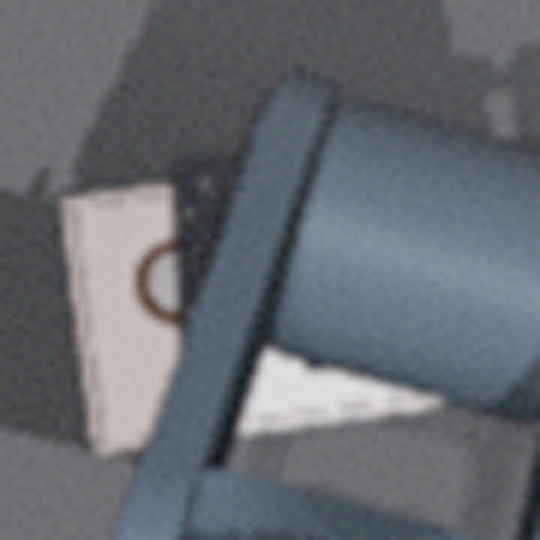

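The crop shows mount 1's rim with its centre at about crop (178,283), i.e. pixel (264.2,216.8), partly hidden by the arm.

```bash
python3 -m inch '[[[1.5,0.3,0.2,0,0],[1.5,0.2,0.2,0,0],[1,0,0,0,0],[0,0,0,0,0]]]'; python3 -c "
from h import *
to([.518,.0136,.0525],1.64)
print('m1',px2w('top',(264.2,216.8),.069))"
```

```text
time: 16.45
position: [0.5227, 0.0111, 0.0662]
tool_rot: [0.731, 0.022, -0.681, 0.034]
ft_force: [-0.0, -0.8, -1.9]
grip_width: 0.0344
t 16.45 pos [0.5227 0.0111 0.0662] jawyaw -1.492 tilt [ 0.071 -0.013 -0.997] q6 1.3 F [-0.02 -0.75 -1.94] w 0.0344
shift cm [ 1.33 -0.32  0.55] turn 0.009172223730873341
m1 [0.51653402 0.08965038 0.069     ]
```

```bash
python3 -m inch '[[[0.6,0,0.2,0,0],[0.6,0,0.1,0,0],[0,0,0,0,0]]]'; python3 -m inch '[[[0.4,0,0,0,0],[0,0,0,0,0]]]'; python3 -c "
from h import *
to([.518,.0136,.0525],1.64)"
```

```text
time: 16.7
position: [0.5228, 0.0092, 0.0545]
tool_rot: [0.732, 0.021, -0.68, 0.033]
ft_force: [-0.5, 0.0, -2.1]
grip_width: 0.0342
time: 16.87
position: [0.5262, 0.009, 0.0529]
tool_rot: [0.735, 0.02, -0.677, 0.033]
ft_force: [-0.0, 0.1, -2.2]
grip_width: 0.034
t 16.87 pos [0.5262 0.009  0.0529] jawyaw -1.496 tilt [ 0.082 -0.015 -0.996] q6 1.3 F [-0.01  0.09 -2.17] w 0.034
shift cm [-0.03 -0.53  0.79] turn 0.005843609773924285
```

```bash
python3 -m inch '[[[0.4,0,0.3,0,0],[0,0,0,0,0]]]'; python3 -m inch '[[[0.4,0,0,0,0],[0,0,0,0,0]]]'; python3 -c "
from h import *
to([.518,.0136,.0525],1.64)"
```

```text
time: 17.03
position: [0.529, 0.0085, 0.0529]
tool_rot: [0.74, 0.019, -0.672, 0.034]
ft_force: [-0.9, -0.3, -2.7]
grip_width: 0.0341
time: 17.2
position: [0.5318, 0.0083, 0.0522]
tool_rot: [0.742, 0.019, -0.669, 0.034]
ft_force: [-0.6, 0.4, -2.6]
grip_width: 0.0343
t 17.2 pos [0.5318 0.0083 0.0522] jawyaw -1.497 tilt [ 0.104 -0.018 -0.994] q6 1.29 F [-0.63  0.44 -2.62] w 0.0343
shift cm [-0.18 -0.63  1.32] turn 0.004918105202125211
```

```bash
python3 -m inch '[[[0.2,0,0,0,0]]]'; python3 -m inch '[[[0,0,0,0,0.5],[0,0,0,0,0.5],[0,0,0,0,0.5],[0,0,0,0,0.5]]]'; python3 -c "
from h import *
to([.518,.0136,.0525],1.64)"; python3 -m inch '[[[-1,0,0,0,0.62],[-2,0,0,0,0.62],[-3,0,-0.2,0,0.62],[-2,0,-0.2,0,0.62],[0,0,0,0,0.62]]]'; python3 -c "
from h import *
to([.5165,.0895,.13],1.64)"
```

```text
time: 17.28
position: [0.5328, 0.0081, 0.0513]
tool_rot: [0.743, 0.019, -0.668, 0.035]
ft_force: [-5.2, 1.0, 27.5]
grip_width: 0.0345
time: 17.62
position: [0.533, 0.0079, 0.051]
tool_rot: [0.743, 0.019, -0.668, 0.035]
ft_force: [0.2, -0.0, -0.1]
grip_width: 0.043
t 17.62 pos [0.533  0.0079 0.051 ] jawyaw -1.496 tilt [ 0.107 -0.019 -0.994] q6 1.29 F [ 0.17 -0.02 -0.14] w 0.043
shift cm [-0.32 -0.68  1.43] turn 0.0054651558227547525
time: 18.03
position: [0.5261, 0.01, 0.1322]
tool_rot: [0.74, 0.019, -0.671, 0.034]
ft_force: [0.6, -0.1, 1.2]
grip_width: 0.0535
t 18.03 pos [0.5261 0.01   0.1322] jawyaw -1.496 tilt [ 0.099 -0.017 -0.995] q6 1.3 F [ 0.59 -0.1   1.17] w 0.0535
shift cm [-0.01 -8.    0.36] turn 0.005394749467487969
```

```bash
python3 -m inch '[[[0,-3,0.1,-0.06,0.62],[0,-3,0.1,-0.06,0.62],[0,-2,0.1,0,0.62],[0,0,0,0,0.62],[0,0,0,0,0.62]]]'; python3 -c "
from h import *
to([.5165,.0895,.05],1.76)
i=camera_info('wrist');cv2.imwrite('pics/w5.png',camera('wrist')[:,:,::-1])
print(w2px('wrist',[.5165,.0895,.069],i),w2px('wrist',[.5165,.0895,.004],i),w2px('wrist',[.53,.008,.069],i))"
```

```text
time: 18.45
position: [0.5142, 0.0897, 0.1314]
tool_rot: [0.739, 0.06, -0.666, 0.08]
ft_force: [-0.1, -0.2, 0.7]
grip_width: 0.0538
t 18.45 pos [0.5142 0.0897 0.1314] jawyaw -1.375 tilt [ 0.105 -0.019 -0.994] q6 1.36 F [-0.09 -0.17  0.71] w 0.0538
shift cm [ 8.12 -0.26  0.58] turn 0.0069664825805872965
[317.11258927 216.19611458] [314.97029129 201.13798151] [421.07356305 218.37800791]
```

View pics/w5.png

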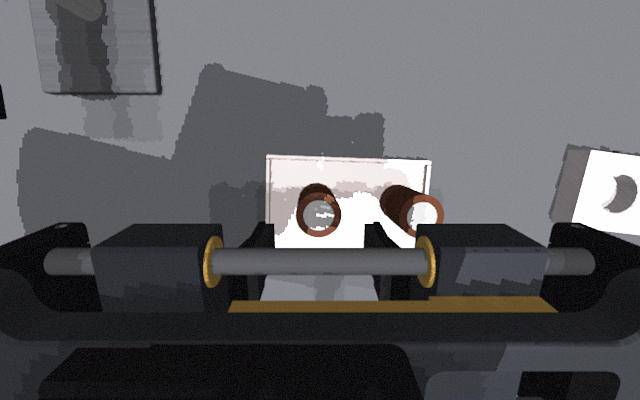

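The wrist view shows both mounts standing on the tray: the heavy one at (320,214), centred between the fingers at 262–378, and the light one at (424,215). Descending on the heavy one.

```bash
python3 -m inch '[[[2.5,0,0.2,0,0.62],[2.8,0,0.1,0,0.62],[2,0,0.1,0,0.62],[0,0,0,0,0.62]]]'; python3 -c "
from h import *
to([.5170,.0885,.046],1.76)"
```

```text
time: 18.83
position: [0.5215, 0.0839, 0.0575]
tool_rot: [0.741, 0.058, -0.664, 0.079]
ft_force: [-0.5, 0.3, -0.7]
grip_width: 0.0539
t 18.83 pos [0.5215 0.0839 0.0575] jawyaw -1.379 tilt [ 0.111 -0.02  -0.994] q6 1.36 F [-0.53  0.33 -0.66] w 0.0539
shift cm [ 1.09 -0.58  0.47] turn 0.002793487864649613
```

```bash
python3 -m inch '[[[0,-0.55,0.4,0,0.62],[0.7,0,0.1,0,0.62],[0,0,0,0,0.62]]]'; python3 -c "
from h import *
to([.5170,.0885,.046],1.76)"
```

```text
time: 19.08
position: [0.5165, 0.0863, 0.0494]
tool_rot: [0.741, 0.056, -0.665, 0.078]
ft_force: [-0.1, -0.4, -0.2]
grip_width: 0.0539
t 19.08 pos [0.5165 0.0863 0.0494] jawyaw -1.382 tilt [ 0.11  -0.02  -0.994] q6 1.37 F [-0.12 -0.39 -0.19] w 0.0539
shift cm [ 0.34 -0.22 -0.05] turn -0.0008508781584328773
```

```bash
python3 -m inch '[[[0.3,-0.25,0,0,0.62],[0,0,0,0,0.62]]]'; python3 -c "
from h import *
to([.5170,.0885,.046],1.76)"; python3 -m inch '[[[0,0,0,0,0],[0,0,0,0,0],[0,0,0,0,0],[0,0,0,0,0],[0,0,0,0,0],[0,0,0,0,0]]]' 38;  python3 -c "
from h import *
to([.4792,.281,.14],1.76)"
```

```text
time: 19.25
position: [0.517, 0.0886, 0.0475]
tool_rot: [0.742, 0.056, -0.664, 0.078]
ft_force: [-0.3, 0.3, 0.0]
grip_width: 0.0538
t 19.25 pos [0.517  0.0886 0.0475] jawyaw -1.383 tilt [ 0.113 -0.021 -0.993] q6 1.38 F [-0.32  0.33  0.01] w 0.0538
shift cm [0.14 0.   0.02] turn -0.0014498642810663043
time: 19.75
position: [0.5184, 0.0889, 0.0495]
tool_rot: [0.743, 0.056, -0.662, 0.079]
ft_force: [0.4, -0.6, -1.7]
grip_width: 0.0346
t 19.75 pos [0.5184 0.0889 0.0495] jawyaw -1.382 tilt [ 0.117 -0.021 -0.993] q6 1.38 F [ 0.42 -0.59 -1.68] w 0.0346
shift cm [ -9.84 -19.2   -0.85] turn -0.0005643652987377124
```

```bash
python3 -m inch '[[[-1,0,0,0,0],[-1.5,0,0,0,0],[-2,0,0,0,0],[-2,0,0,0,0],[-2,0,0,0,0],[-1.5,0,0,0,0],[0,0,0,0,0]]]'; python3 -c "
from h import *
to([.4792,.281,.143],1.76)"
```

```text
time: 20.33
position: [0.4995, 0.0915, 0.1508]
tool_rot: [0.737, 0.057, -0.669, 0.078]
ft_force: [1.3, -0.2, -5.1]
grip_width: 0.035
t 20.33 pos [0.4995 0.0915 0.1508] jawyaw -1.382 tilt [ 0.099 -0.02  -0.995] q6 1.37 F [ 1.28 -0.21 -5.06] w 0.035
shift cm [  0.2  -19.01  -1.56] turn -0.0003128860791914434
```

```bash
python3 -m inch '[[[0,-1.5,0,0,0],[0,-2.5,0,0,0],[0,-3,0,0,0],[0,-3,0,0,0],[0,-3,0,0,0],[0,-2,0,0,0],[0,-1,0,0,0],[0,0,0,0,0]]]'; python3 -c "
from h import *
to([.4792,.281,.143],1.76)"
```

```text
time: 21.0
position: [0.4642, 0.2524, 0.1406]
tool_rot: [0.735, 0.054, -0.672, 0.076]
ft_force: [0.3, -0.4, -4.1]
grip_width: 0.0352
t 21.0 pos [0.4642 0.2524 0.1406] jawyaw -1.388 tilt [ 0.091 -0.022 -0.996] q6 1.75 F [ 0.28 -0.41 -4.06] w 0.0352
shift cm [-0.17 -2.53 -2.02] turn -0.006216072874792644
```

```bash
python3 -m inch '[[[0,-1.2,-0.8,0,0],[-0.1,-0.8,-0.8,0,0],[-0.1,-0.4,-0.3,0,0],[0,0,0,0,0],[0,0,0,0,0]]]'; python3 -c "
from h import *
to([.4792,.281,.143],1.76)
for n in('top','scene'): cv2.imwrite('pics/'+n+'6.png',camera(n)[:,:,::-1])
s=cv2.imread('pics/scene6.png');w=cv2.imread('pics/top6.png')
cv2.imwrite('pics/c6.png',np.hstack([cv2.resize(s[60:220,300:460],(400,400),interpolation=2),cv2.resize(w[130:290,140:300],(400,400),interpolation=2)]))"
```

```text
time: 21.42
position: [0.4774, 0.2767, 0.1409]
tool_rot: [0.732, 0.053, -0.674, 0.077]
ft_force: [-0.1, 0.1, -3.7]
grip_width: 0.035
t 21.42 pos [0.4774 0.2767 0.1409] jawyaw -1.388 tilt [ 0.085 -0.027 -0.996] q6 1.79 F [-0.08  0.1  -3.67] w 0.035
shift cm [-0.21 -0.38 -0.28] turn -0.006313035989160554
```

View pics/c6.png

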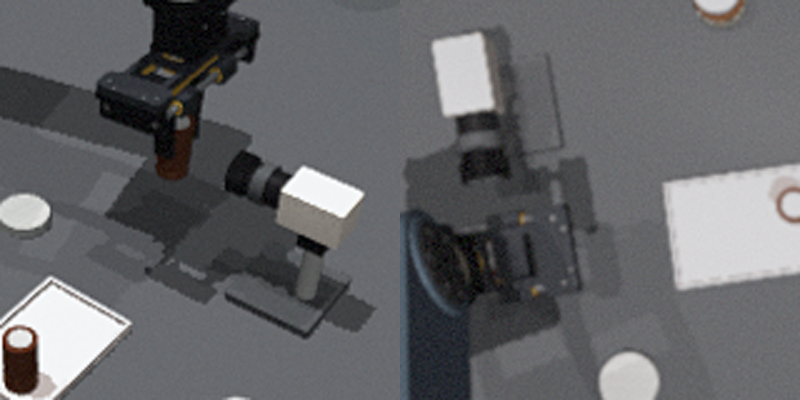

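The crop shows the heavy mount held upright on the lens axis. Its foot is near scene pixel (369,131), with clear air to the lens. The light mount stands alone on the tray. One last small correction.

```bash
python3 -m inch '[[[-0.2,-0.4,-0.28,0,0],[0,0,0,0,0],[0,0,0,0,0],[0,0,0,0,0]]]' ; python3 -c "
from h import *
to([.4792,.281,.143],1.76)
o=st()[0]
print('foot px for prev pose',w2px('scene',[.4774,.2767,.0953]),'top',w2px('scene',[.4774,.2767,.1603]))"
```

```text
time: 21.85
position: [0.4788, 0.2795, 0.1432]
tool_rot: [0.732, 0.052, -0.675, 0.077]
ft_force: [-0.3, 0.4, -4.5]
grip_width: 0.0352
t 21.85 pos [0.4788 0.2795 0.1432] jawyaw -1.391 tilt [ 0.083 -0.028 -0.996] q6 1.8 F [-0.29  0.41 -4.48] w 0.0352
shift cm [ 0.02 -0.14 -0.07] turn -0.009056488219697734
foot px for prev pose [368.90240502 127.95855379] top [370.83525674 108.60895235]
```

```bash
python3 -c "
from h import *
for k in range(8): im=camera('scene')
to([.4792,.281,.143],1.76)
cv2.imwrite('pics/s7.png',im[60:260,250:460,::-1])
robot.hand_in()"
```

```text
t 22.25 pos [0.4786 0.2796 0.143 ] jawyaw -1.39 tilt [ 0.083 -0.028 -0.996] q6 1.8 F [ 0.1   0.52 -4.41] w 0.035
shift cm [ 0.   -0.13 -0.09] turn -0.008868692455730631
the job is handed in; nothing more can be done
```

View pics/s7.png

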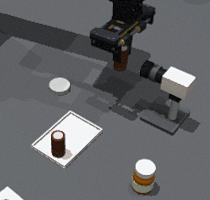

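I pulled both mounts out of the rack and weighed each by lifting. The mount from the socket nearer the tray read about 4.5 N and the other about 2.0 N, so the first is the heavy one. The lighter mount stands released on the tray. I handed in at 22.25 s, with the heavier one held in front of the bench camera's lens.

**Last checks:**
- **Position:** The tool was within about 1.5 mm of the planned point (50 mm of air, middle of the mount at 130 mm). It stayed still to about 0.2 mm over 0.4 s, and the mount was still weighing about 4.4 N. My lens position is only good to a few mm.
- **Scene:** The last picture shows the light mount upright on the tray, and the jar and reference block look unmoved. The loupe was out of frame there, but the arm never worked near it.

**What didn't go perfectly:**
- **Tilt:** The tool drifted to about 5° off vertical during the job. The heavy mount was gripped while standing upright, and I estimate it leans about 2°.
- **Set-down force:** Setting the heavy mount on the tray gave a brief wrist-force spike of about 52 N. The light mount's was about 28 N. Both are under the 120 N limit, and the push went through the held mount, not the gripper's body.

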